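# Open a child-safe tablet caddy at its big well

## Task

Set the child-safe tablet caddy so that the window in its cap stands squarely over the big well, the one at the thumb ledge: press the cap down and turn it until it drops into its hidden slot, then, keeping it down, turn it on until the window comes fully home at the ledge. Let go, with the cap staying down, and leave the other things on the worktop where they stand.

Things in the scene. Friction and masses are not known exactly. Their poses are not given: they have to be found in the camera images.
- caddy: White round tablet caddy, 128 mm in diameter, stuck to the worktop. Origin: centre of its underside, on the vertical axis of the cap; z up. A thumb ledge juts out along its own -x, below the cap, at the big well; two small studs on its side, 2.6 rad anticlockwise from the ledge (from above), mark the small well. Both wells are in the deck under the cap.
- caddy_ledge (a point): outer end of the thumb ledge: 87 mm from the caddy's axis, 48 mm above the worktop (the ledge is 36 mm wide)
- cap_window (a point): middle of the only opening in the grey cap (a 50 degree sector from 36 to 56 mm from the axis). The cap is a disc 127 mm across, 6 mm thick, its flat top 84 mm above the worktop while up; this point is at that top, 46 mm from the axis
- cap_bay (a point): Middle of the bay between two upright radial ribs on the cap, straight opposite the window: on the cap's flat top, 46 mm from the axis; moves with the cap. Ribs: 8 mm thick, 14 mm tall, 26 to 60 mm from the axis, 35 degrees either side of this point; 44 mm clear between them here. A finger put down in the bay can press the cap and push either rib.
- cap_hub (a point): centre of the cap's flat top, on the axis. The cap drops at one turn value only, hidden under it and different each time (from 0.9 to 1.7 rad, about 0.25 rad of play in all). Held fully down there it can be turned on either way; it is then caught and stays down by itself, at about 0.010. If let up in the slot it springs up.
- cap_turn (a joint): turn of the cap in rad: 0 = fully home at the thumb ledge, window over the big well (a stop); grows anticlockwise seen from above to 2.6 = stop at the studs, window over the small well. It turns stiffly (about 0.06 N m, more when pressed) and stays where it is left.
- cap_press (a joint): how far the cap is down, in m: 0 = up. A spring (350 N/m) holds it up: about 3 N to start it down, 7 N at the bottom, 0.011. Away from the hidden slot it goes down only about 1 mm, then is stopped hard.
- cream_pot_mid (a point): centre of a low round cream pot, 63 mm across, 34 mm high, beside the caddy: leave
- fish_tin_mid (a point): centre of a flat fish tin, 63 x 105 x 23 mm, beside the caddy: leave
- tumbler_mid (a point): centre of a glass tumbler, 77 mm across, 89 mm high: leave
- mustard_jar_mid (a point): centre of a mustard jar, 66 mm across, 94 mm high: leave
- matchbox_mid (a point): centre of a matchbox, 37 x 53 x 16 mm: leave
Things that resemble listed ones, but are neither listed nor needed, are in the scene too. Of the things that look like the caddy, the larger one is meant.

How it is judged:
On the way:
1. the cap has dropped into its slot (more than 8 mm down) while the window is still away from the big well (more than 0.4 rad) (value of joint cap_press above 0.008 m and value of joint cap_turn above 0.4 rad), for 0.1 s.
At the end, for the whole second after the job is handed in: The cap has been turned home to the stop at the thumb ledge (within 0.08 rad, so the window is squarely over the big well) and stays down (more than 8 mm) with nothing touching it (value of joint cap_press above 0.008 m and value of joint cap_turn below 0.08 rad).
It fails at once if a bystander was moved by more than 2 cm (distance of any of cream_pot_mid, fish_tin_mid, tumbler_mid, mustard_jar_mid, matchbox_mid from where it was at the start of the episode above 0.02 m).
It also fails if it takes over 58 s, if anything falls off the work surface, if the arm or the gripper's body presses on something with over 40 N, if the wrist force passes 120 N, or if a joint passes its speed limit or range.

## Robot

A 6-joint arm with a two-finger parallel gripper is mounted at the origin on a cart in front of the work surface, level with it; the furniture and walls round the work are solid. World frame = base frame: x ahead of the robot, y to its left, z up, the work surface at z = 0. Lengths are in m, angles in rad, forces in N, time in s.
With the tool pointing down it reaches from about 0.275 to 0.775 m from the base axis. Payload 14.6 kg.
Tool frame: the origin (TCP) lies midway between the tips of the shut fingers; the grasp point (between the pads) lies env.hold_point_z behind it (env.hold_point_z is the distance from the TCP to the grasp point, in m); z points along the fingers, y is the line along which they close (so a half turn about z gives the same grasp; the last joint's range is limited). The gripper opens to 85 mm and grips with 20 to 120 N. Pads are 22 mm wide; open, the fingers measure 114 mm over their backs; the gripper's body (76 mm by 85 mm) begins 54 mm behind the grasp point. The pads swing forward as they close: fully open they stand 13 mm farther back than shut.
Start: joints at [-1.285, 0.263, -0.048, 1.259, 0, 1.415], TCP at [0.224, -0.475, 0.231] pointing down, gripper open.
Joint ranges: [-2.65, 2.65], [-0.89, 1.7], [-1.18, 1.37], [-2.13, 2.11], [-1.35, 1.29], [-3.14, 3.14]. Speed limits (rad/s): [1.89, 1.89, 2.57, 2.79, 3.14, 3.14].

## Interface

Orientations are given as a unit quaternion [x, y, z, w].
In Python, from rig import env, eyes, models gives the robot as it stands.
- The arm moves only by the tool send_rows, never from a script. Its argument "rows" is text: rows parted by semicolons, each of 7 numbers parted by spaces: the shift along the tool's x, y, z scaled (see below), then the turn, a rotation vector about the tool's x, y, z scaled (see below), then the opening, from 0 (shut) to 1 (fully open). In form: dx dy dz wx wy wz fingers; .... A call has 1 to 12 rows; each row is the pose to reach, as a shift and turn from the pose commanded when the call began, along the tool's axes at that moment; what a row does not reach only later rows make up. The controller multiplies each number of a shift by 0.4 m and each number of a turn by 1.5 rad. A row lasts 1/8 s, in which the tool goes at most 62.5 mm and 10.7 degrees, less where a joint would pass 70% of its speed; a pose out of reach is approached as far as the arm can. A call with a number of a shift or a turn outside -1 to 1 is refused whole. A call with a gripper value outside its range is refused whole. The fingers move at their own pace and stop on an object; "squeeze" is the grip in N (left out, the last holds). Time passes only in rows, so rows that repeat a pose let the fingers close. It gives the time, the measured TCP pose, the force, the opening and the grip force at its end, in the units of the state.
- env.get_state(): the state, without advancing time (a new reading comes with each control period).
- eyes.grab_frame(name): name is "scene" or "top"; returns the picture (384x512x3 uint8, red, green, blue); there is no depth.
- eyes.camera_model(name): a dict with "intrinsics" (3x3 intrinsics, pixels), "rvec" (rotation vector, rad) and "tvec" (3), from world to camera coordinates, as OpenCV has them. Camera axes: x right, y down, z forward; pixel columns grow to the right and rows downward; lengths in m; the calibration is good to about 2 mm. A picture is of the moment at which its call begins. camera_model takes no time and is no camera call.
- env.sign_off(): hands the job in; it is judged then, once.
Trained networks look in the newest picture that a camera, given by its name, has taken for a name from the list of things; names that differ only in an ending like _2 or _b are one class to them, and where a whole thing is asked for, a point or a joint stands for the part that bears it (a point fixed in the world has none). Each returns a list of dicts, best first, with "score" (0 to 1); they miss things now and then, are a little off and sometimes report something else, mostly with a low value. They report only what shows in the picture. A call takes as long as a camera call. They do not tell look-alikes from the thing itself.
- models.spot_in(camera, thing): "bbox" ([left, top, right, bottom] as shares, 0 to 1, of the picture: columns of its width, rows of its height, round what is visible of it).
- models.trace(camera, thing): "mask" (384x512 bool, what is visible of it) and "bbox" ([left, top, right, bottom] as shares, 0 to 1, of the picture: columns of its width, rows of its height, round what is visible of it).
- models.tip_of(camera, thing): "point" ([column, row] as shares, 0 to 1, of the picture: columns of its width, rows of its height: a listed point, or the origin of a listed thing).
The state is a dict: "t": time; "joint_positions": joint angles; "qd": joint speeds; "effort": joint torques, N m; "position": TCP position; "ee_rot": TCP orientation; "contact_force": force on the tool from outside, world axes, zero at the start; "ft_torque": the same for the moment, N m; "opening": finger opening in m; "gripper_force": force on a finger pad.
Only numpy, scipy, OpenCV 4.12 (cv2) and the standard library are available. Lean on these libraries where they do the work, as an engineer would, in place of code of your own. Each camera call takes 0.05 s, during which the arm holds its last target. There are 200 camera calls.

## Working session

There is one attempt and no reset: what is moved stays moved. The work goes in short steps, Python scripts to look and compute and a tool call to move; the robot and the scene stay as the last step left them, time stands still between calls to the robot, and variables do not carry over. Pictures are saved under pics/ and viewed, at most 10 in all, crops included, and the job is handed in when it is done.

Besides the shell and the picture viewer there is one more tool, called after "Call:" as name(argument=value, ...) on one line, values as JSON. send_rows: Moves the arm, as the interface text tells. Its arguments: {"type":"object","properties":{"rows":{"type":"string"},"squeeze":{"type":"number"}},"required":["rows"]}

```bash
mkdir -p pics; ls
cat > h.py <<'E'
import numpy as np, cv2
from rig import env, eyes, models
def cam(n):
    c=eyes.camera_model(n); K=np.array(c["intrinsics"],float); R=cv2.Rodrigues(np.array(c["rvec"],float))[0]; t=np.array(c["tvec"],float).ravel(); return K,R,t
def ray(n,col,row,z):
    K,R,t=cam(n); d=R.T@np.linalg.inv(K)@np.array([col,row,1.]); o=-R.T@t
    return o+d*(z-o[2])/d[2]
def proj(n,p):
    K,R,t=cam(n); q=K@(R@np.array(p,float)+t); return q[:2]/q[2]
E
python3 - <<'E'
from h import *
a=eyes.grab_frame("scene");b=eyes.grab_frame("top")
cv2.imwrite("pics/s0.png",a[:,:,::-1]);cv2.imwrite("pics/t0.png",b[:,:,::-1])
print(env.get_state(),env.hold_point_z)
H={"caddy":0,"caddy_ledge":.048,"cap_window":.084,"cap_bay":.084,"cap_hub":.084,"cream_pot_mid":.017,"fish_tin_mid":.012,"tumbler_mid":.045,"mustard_jar_mid":.047,"matchbox_mid":.008}
for n in ("top","scene"):
  for k,z in H.items():
    for r in models.tip_of(n,k)[:3]:
      p=np.array(r["point"])*[512,384]; print(n,k,round(r["score"],2),p.round(),ray(n,*p,z).round(3))
E
```

```text
pics
{'t': 0.1, 'joint_positions': array([-1.28529393e+00,  2.63520246e-01, -4.88784609e-02,  1.25937892e+00,
       -3.80078987e-06,  1.41550241e+00]), 'qd': array([ 0.00089369, -0.00319629,  0.00314176,  0.00092156, -0.00071569,
       -0.00182199]), 'effort': array([ 4.05730170e-03, -6.38579965e+01,  3.85061502e+01,  1.00852316e-02,
       -8.32819808e-06,  3.93398398e-05]), 'position': array([ 0.22392563, -0.47458631,  0.23084794]), 'ee_rot': array([ 9.75810365e-01,  2.18618141e-01, -3.38171995e-05, -4.89486874e-04]), 'contact_force': array([ 0.46323551,  0.16035207, -0.31090809]), 'ft_torque': array([-0.03973486,  0.08505041, -0.01366655]), 'gripper_force': 0.0, 'opening': 0.08541004028386504} 0.0187
top caddy 0.81 [263. 221.] [ 0.476 -0.025  0.   ]
top caddy 0.7 [170. 202.] [0.527 0.236 0.   ]
top caddy 0.16 [259. 214.] [ 0.495 -0.012  0.   ]
top caddy_ledge 0.8 [159. 217.] [0.479 0.255 0.048]
top caddy_ledge 0.71 [257. 250.] [ 0.391 -0.007  0.048]
top caddy_ledge 0.6 [378. 223.] [ 0.462 -0.33   0.048]
top cap_window 0.85 [280. 216.] [ 0.474 -0.067  0.084]
top cap_window 0.58 [
[... 524 characters left out ...]
 caddy 0.91 [201. 232.] [0.527 0.229 0.   ]
scene caddy 0.75 [271. 215.] [ 0.484 -0.015  0.   ]
scene caddy_ledge 0.65 [201. 240.] [0.436 0.266 0.048]
scene cap_window 0.73 [285. 192.] [ 0.472 -0.059  0.084]
scene cap_window 0.57 [201. 222.] [0.471 0.248 0.084]
scene cap_bay 0.87 [197. 206.] [0.551 0.224 0.084]
scene cap_bay 0.77 [262. 199.] [0.48  0.028 0.084]
scene cap_hub 0.94 [199. 214.] [0.509 0.236 0.084]
scene cap_hub 0.61 [273. 195.] [ 0.481 -0.018  0.084]
scene cream_pot_mid 0.79 [242. 216.] [0.513 0.085 0.017]
scene tumbler_mid 0.77 [349. 181.] [ 0.463 -0.338  0.045]
scene mustard_jar_mid 0.9 [161. 250.] [0.455 0.383 0.047]
scene matchbox_mid 0.39 [349. 181.] [ 0.501 -0.382  0.008]
```

Run:
```python
import cv2
b=cv2.imread("pics/t0.png");cv2.imwrite("pics/t0c.png",cv2.resize(b[150:290,100:300],None,fx=4,fy=4,interpolation=cv2.INTER_CUBIC))
```

```text
(no output)
```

View pics/t0c.png

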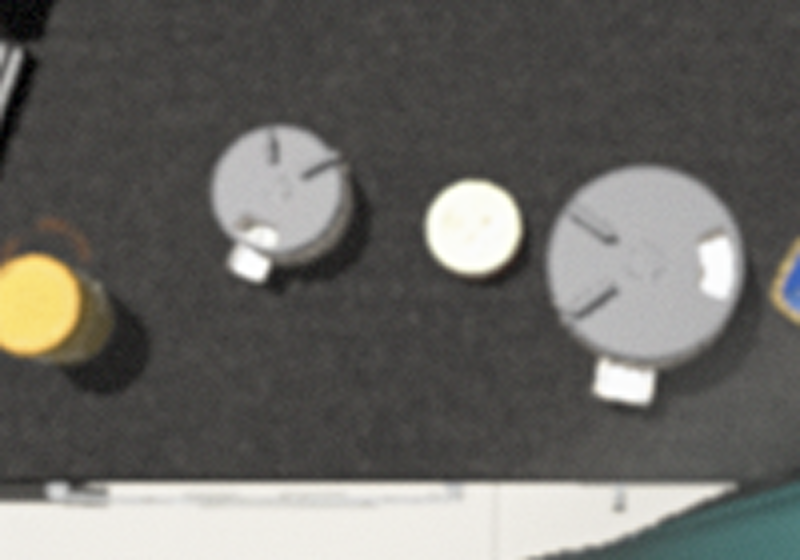

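View pics/s0.png

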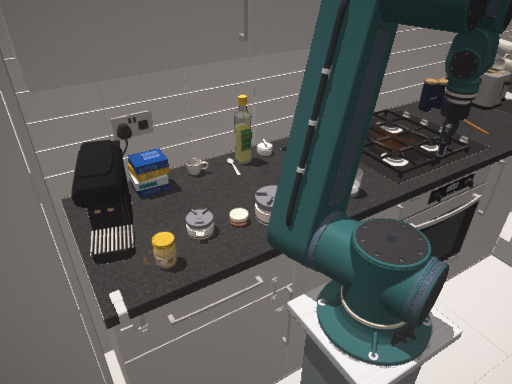

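Candidates in the top picture: the caddy at (261,215), cap about 49 px across, and the one at (170,198), about 35 px across. The larger one, (261,215), is meant. In the enlarged crop its ledge is at (256,246), its window at (279,216), and its ribs are on the left around the bay at (243,215). The cream pot is at (219,206). The turn is about 1.6 rad and the bay points to +y.

Call:
send_rows(rows="0.6 -0.46 0 0 0 -0.86 0;0.6 -0.46 0 0 0 -0.86 0;0.6 -0.46 0 0 0 -0.86 0;0.6 -0.46 0 0 0 -0.86 0;0.6 -0.46 0 0 0 -0.86 0;0.6 -0.46 0 0 0 -0.86 0;0.6 -0.46 0 0 0 -0.86 0;0.6 -0.46 0 0 0 -0.86 0", squeeze=30)

```text
t: 2.1
position: [0.3626, -0.2059, 0.2313]
ee_rot: [0.649, 0.761, -0.0, 0.0]
contact_force: [0.3, 0.5, -0.2]
opening: 0.0004
gripper_force: 0.0
```

```bash
cat >> h.py <<'E'
from scipy.spatial.transform import Rotation as Rn
def go(target,xaz):
    s=env.get_state(); R=Rn.from_quat(s["ee_rot"]); p=np.array(s["position"])
    G=np.array([[np.cos(xaz),np.sin(xaz),0],[np.sin(xaz),-np.cos(xaz),0],[0,0,-1]]).T
    d=R.inv().apply(np.array(target)-p)/.4; w=(R.inv()*Rn.from_matrix(G)).as_rotvec()/1.5
    print("t",s["t"],"p",p.round(4),"xaz",np.degrees(np.arctan2(*R.as_matrix()[[1,0],0])).round(1),"F",np.round(s["contact_force"],1),"q6",s["joint_positions"][5].round(2),"row",d.round(3),w.round(3))
E
python3 -c "
from h import *
go([.481,.029,.125],np.radians(176))"
```

```text
t 2.1 p [ 0.3626 -0.2059  0.2313] xaz 99.1 F [ 0.3  0.5 -0.2] q6 0.7 row [0.533 0.385 0.266] [-0.     0.    -0.894]
```

Call:
send_rows(rows="0.533 0.385 0.2 0 0 -0.894 0;0.533 0.385 0.266 0 0 -0.894 0;0.533 0.385 0.266 0 0 -0.894 0;0.533 0.385 0.266 0 0 -0.894 0;0.533 0.385 0.266 0 0 -0.894 0;0.533 0.385 0.266 0 0 -0.894 0;0.533 0.385 0.266 0 0 -0.894 0;0.533 0.385 0.266 0 0 -0.894 0;0.533 0.385 0.266 0 0 -0.894 0")

```text
t: 3.22
position: [0.4807, 0.0288, 0.1249]
ee_rot: [0.038, 0.999, 0.0, 0.0]
contact_force: [-0.0, -0.0, -0.4]
opening: -0.0001
gripper_force: 0.0
```

Run:
```python
from h import *
go([.481,.029,.09],np.radians(176))
b=eyes.grab_frame("top")
c=cv2.resize(b[185:260,215:315],None,fx=8,fy=8,interpolation=cv2.INTER_CUBIC)
cv2.imwrite("pics/t1.png",c[:,:,::-1])
a=eyes.grab_frame("scene")
c=cv2.resize(a[165:240,215:315],None,fx=8,fy=8,interpolation=cv2.INTER_CUBIC)
cv2.imwrite("pics/s1.png",c[:,:,::-1])
```

```text
t 3.225 p [0.4807 0.0288 0.1249] xaz 175.7 F [-0.  -0.  -0.4] q6 -0.03 row [-0.001  0.001  0.087] [ 0.     0.    -0.004]
```

View pics/t1.png

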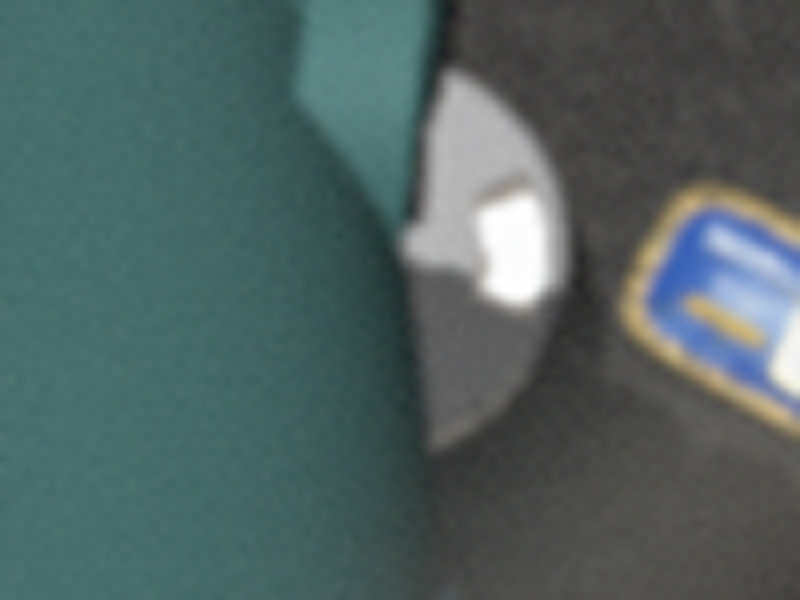

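View pics/s1.png

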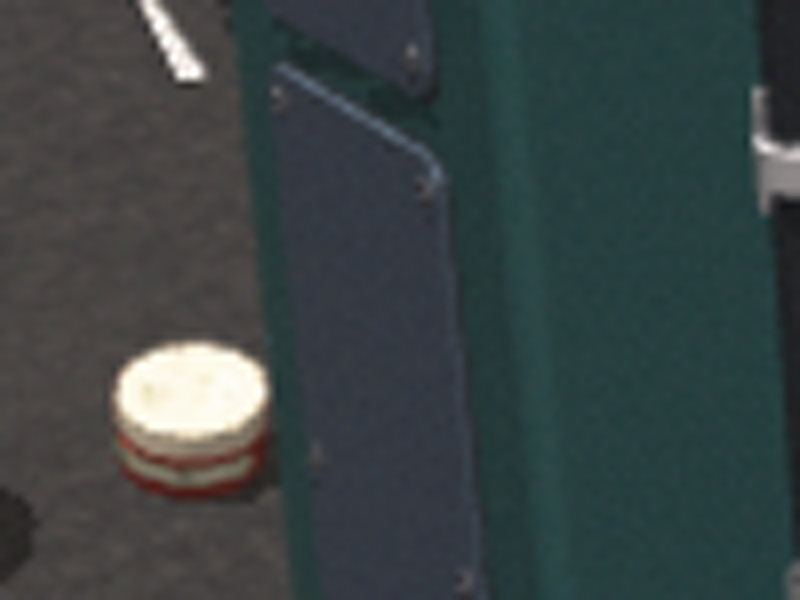

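The arm hides the bay in both views. The top view still shows the window, at crop (515,245), i.e. pixel (279,216), unmoved. I'll lower the finger by feel.

Call:
send_rows(rows="0 0 0.05 0 0 0 0;0 0 0.087 0 0 0 0;0 0 0.098 0 0 0 0;0 0 0.103 0 0 0 0;0 0 0.105 0 0 0 0;0 0 0.105 0 0 0 0")

```text
t: 4.08
position: [0.4808, 0.029, 0.0833]
ee_rot: [0.035, 0.999, 0.0, 0.0]
contact_force: [-1.2, 1.8, 4.0]
opening: 0.0002
gripper_force: 1.9
```

Call:
send_rows(rows="0 0 0.003 0 0 0 0;0 0 0.006 0 0 0 0;0 0 0.006 0 0 0 0")

```text
t: 4.45
position: [0.4812, 0.0291, 0.0825]
ee_rot: [0.035, 0.999, -0.0, 0.001]
contact_force: [-11.6, 2.2, 38.9]
opening: 0.0004
gripper_force: 19.6
```

Call:
send_rows(rows="0 0 -0.004 0 0 0 0;-0.0115 -0.0006 -0.004 0 0 0.067 0;-0.0228 -0.0023 -0.004 0 0 0.133 0;-0.0228 -0.0023 -0.004 0 0 0.133 0")

```text
t: 4.95
position: [0.4906, 0.0275, 0.0829]
ee_rot: [0.135, 0.991, 0.0, 0.001]
contact_force: [-0.7, 1.9, 11.2]
opening: -0.0002
gripper_force: 5.6
```

```bash
cat >> h.py <<'E'
def win():
    eyes.grab_frame("top")
    for r in models.tip_of("top","cap_window")[:2]:
        p=np.array(r["point"])*[512,384]; q=ray("top",*p,.083); print("win",round(r["score"],2),p.round(1),q.round(3),"turn",round(np.arctan2(q[1]+.016,q[0]-.480)%6.283-np.radians(174.2),2))
    s=env.get_state();p=s["position"];print("F",np.round(s["contact_force"],1),"p",np.round(p,4),"r",np.hypot(p[0]-.48,p[1]+.016).round(4),"az",np.degrees(np.arctan2(p[1]+.016,p[0]-.48)).round(1))
E
python3 -c "
from h import *
win()"
```

```text
win 0.82 [165.6 209.9] [0.491 0.231 0.083] turn -1.52
win 0.78 [277.3 220. ] [ 0.465 -0.06   0.083] turn 1.35
F [-0.1  2.1 11.2] p [0.4905 0.0275 0.0829] r 0.0447 az 76.4
```

Call:
send_rows(rows="-0.0115 -0.0006 0 0 0 0.067 0;-0.0115 -0.0006 0 0 0 0.067 0")

```text
t: 5.3
position: [0.4949, 0.0261, 0.0829]
ee_rot: [0.185, 0.983, 0.0, 0.001]
contact_force: [-0.6, 1.8, 11.7]
opening: 0.0001
gripper_force: 5.4
```

Call:
send_rows(rows="-0.0115 -0.0006 0 0 0 0.067 0;-0.0115 -0.0006 0 0 0 0.067 0")

```text
t: 5.55
position: [0.4992, 0.0242, 0.0828]
ee_rot: [0.234, 0.972, 0.0, 0.001]
contact_force: [-0.4, 1.8, 10.0]
opening: -0.0004
gripper_force: 4.9
```

```bash
python3 -c "
from h import *
win()"
```

```text
win 0.67 [164.2 204.1] [0.507 0.235 0.083] turn -1.58
win 0.61 [276.4 220.3] [ 0.465 -0.058  0.083] turn 1.32
F [0.9 1.5 8.7] p [0.4991 0.0242 0.0828] r 0.0445 az 64.5
```

Call:
send_rows(rows="-0.0115 -0.0006 0 0 0 0.067 0;-0.0115 -0.0006 0 0 0 0.067 0")

```text
t: 5.9
position: [0.5031, 0.0218, 0.0826]
ee_rot: [0.282, 0.959, 0.0, 0.001]
contact_force: [1.7, 2.0, 4.6]
opening: -0.0003
gripper_force: 2.8
```

Call:
send_rows(rows="-0.0115 -0.0006 0 0 0 0.067 0;-0.0115 -0.0006 0 0 0 0.067 0")

```text
t: 6.15
position: [0.5065, 0.019, 0.0824]
ee_rot: [0.329, 0.944, 0.0, 0.001]
contact_force: [1.3, 0.7, 3.9]
opening: -0.0002
gripper_force: 2.0
```

```bash
python3 -c "
from h import *
win()"
```

```text
win 0.84 [274.9 224.7] [ 0.453 -0.054  0.083] turn 1.05
win 0.76 [164.  206.6] [0.5   0.235 0.083] turn -1.55
F [1.4 0.6 3.4] p [0.5064 0.0191 0.0823] r 0.0439 az 53.0
```

Fz has fallen from 11 to 4 N, so the finger may be over the slot. I'll press down.

Call:
send_rows(rows="0 0 0.004 0 0 0 0;0 0 0.006 0 0 0 0;0 0 0.006 0 0 0 0")

```text
t: 6.62
position: [0.5062, 0.0192, 0.0797]
ee_rot: [0.329, 0.944, 0.0, 0.0]
contact_force: [2.3, 0.4, 5.6]
opening: -0.0003
gripper_force: 2.5
```

Call:
send_rows(rows="0 0 0.006 0 0 0 0;0 0 0.012 0 0 0 0;0 0 0.018 0 0 0 0;0 0 0.019 0 0 0 0;0 0 0.019 0 0 0 0")

```text
t: 7.25
position: [0.5065, 0.0193, 0.0727]
ee_rot: [0.329, 0.944, 0.0, 0.001]
contact_force: [2.6, 2.1, 13.7]
opening: -0.0005
gripper_force: 6.6
```

Call:
send_rows(rows="-0.0115 0 0 0 0 0.067 0;-0.0228 -0.001 0 0 0 0.133 0;-0.0228 -0.001 0 0 0 0.133 0")

```text
t: 7.62
position: [0.5135, 0.013, 0.0726]
ee_rot: [0.422, 0.906, 0.0, 0.001]
contact_force: [1.6, 1.0, 12.9]
opening: -0.0001
gripper_force: 6.3
```

Call:
send_rows(rows="-0.0115 0 0 0 0 0.067 0;-0.0228 -0.0015 0 0 0 0.133 0;-0.0228 -0.0015 0 0 0 0.133 0")

```text
t: 8.0
position: [0.5189, 0.0055, 0.0726]
ee_rot: [0.511, 0.86, 0.0, 0.001]
contact_force: [1.6, 0.4, 12.3]
opening: 0.0003
gripper_force: 6.2
```

```bash
python3 -c "
from h import *
win()"
```

```text
win 0.6 [161.8 206.8] [0.5   0.241 0.083] turn -1.55
win 0.43 [269.3 230.2] [ 0.439 -0.039  0.083] turn 0.62
F [ 2.1 -0.1 12.3] p [0.5188 0.0056 0.0727] r 0.0444 az 29.0
```

Call:
send_rows(rows="-0.0115 0 0 0 0 0.067 0;-0.0228 -0.0015 0 0 0 0.133 0;-0.0228 -0.0015 0 0 0 0.133 0")

```text
t: 8.48
position: [0.5227, -0.0028, 0.0726]
ee_rot: [0.594, 0.805, 0.0, 0.001]
contact_force: [1.8, -0.5, 11.8]
opening: 0.0002
gripper_force: 6.1
```

Call:
send_rows(rows="-0.0115 0 0 0 0 0.067 0;-0.0228 -0.0015 0 0 0 0.133 0;-0.0228 -0.0015 0 0 0 0.133 0")

```text
t: 8.85
position: [0.5248, -0.0118, 0.0727]
ee_rot: [0.671, 0.742, 0.0, 0.001]
contact_force: [2.2, -0.2, 11.3]
opening: -0.0003
gripper_force: 6.0
```

```bash
python3 -c "
from h import *
win()"
```

```text
win 0.74 [162.2 207.8] [0.497 0.24  0.083] turn -1.54
F [ 2.2 -0.9 11.7] p [ 0.5248 -0.0117  0.0727] r 0.045 az 5.4
```

Call:
send_rows(rows="-0.0115 0 0 0 0 0.067 0;-0.0228 -0.0018 0 0 0 0.133 0;-0.0228 -0.0018 0 0 0 0.133 0")

```text
t: 9.32
position: [0.5251, -0.021, 0.0727]
ee_rot: [0.741, 0.671, 0.0, 0.001]
contact_force: [2.0, -1.7, 11.2]
opening: -0.0004
gripper_force: 5.9
```

Call:
send_rows(rows="-0.0057 0 0 0 0 0.034 0;-0.0115 -0.0005 0 0 0 0.067 0;-0.0115 -0.0005 0 0 0 0.067 0")

```text
t: 9.7
position: [0.5245, -0.0255, 0.0727]
ee_rot: [0.774, 0.633, 0.0, 0.001]
contact_force: [3.3, -0.7, 11.3]
opening: -0.0
gripper_force: 5.8
```

Call:
send_rows(rows="-0.0057 0 0 0 0 0.034 0;-0.0057 -0.0002 0 0 0 0.034 0")

```text
t: 9.95
position: [0.5241, -0.0277, 0.0728]
ee_rot: [0.79, 0.613, 0.001, 0.001]
contact_force: [3.1, -0.3, 11.9]
opening: -0.0003
gripper_force: 5.8
```

```bash
python3 -c "
from h import *
win()"
```

```text
win 0.87 [163.1 206.7] [0.5   0.238 0.083] turn -1.55
F [ 2.1 -0.5 11.1] p [ 0.524  -0.0277  0.0727] r 0.0456 az -14.8
```

Call:
send_rows(rows="-0.0057 0 0 0 0 0.034 0;-0.0057 -0.0002 0 0 0 0.034 0")

```text
t: 10.3
position: [0.5235, -0.0298, 0.0728]
ee_rot: [0.805, 0.593, 0.001, 0.001]
contact_force: [3.5, -0.2, 10.8]
opening: -0.0
gripper_force: 5.8
```

Call:
send_rows(rows="-0.0057 0 0 0 0 0.034 0;-0.0057 -0.0002 0 0 0 0.034 0")

```text
t: 10.55
position: [0.5227, -0.0314, 0.0727]
ee_rot: [0.82, 0.572, 0.001, 0.0]
contact_force: [3.5, 3.6, 11.6]
opening: 0.0002
gripper_force: 5.9
```

Call:
send_rows(rows="-0.0057 -0.0002 0 0 0 0.02 0;-0.0057 -0.0002 0 0 0 0.02 0")

```text
t: 10.8
position: [0.5217, -0.0333, 0.0727]
ee_rot: [0.828, 0.56, 0.001, -0.0]
contact_force: [3.9, 5.7, 12.2]
opening: 0.0004
gripper_force: 5.8
```

Call:
send_rows(rows="-0.005 -0.0002 0 0 0 0.01 0;-0.005 -0.0002 0 0 0 0.01 0")

```text
t: 11.05
position: [0.5209, -0.035, 0.0727]
ee_rot: [0.832, 0.554, 0.001, -0.0]
contact_force: [2.2, 6.3, 11.2]
opening: 0.0
gripper_force: 5.8
```

Call:
send_rows(rows="-0.006 -0.0002 0 0 0 0.034 0;-0.006 -0.0002 0 0 0 0.034 0")

```text
t: 11.3
position: [0.5198, -0.0373, 0.0726]
ee_rot: [0.846, 0.532, 0.001, -0.0]
contact_force: [2.8, 5.9, 12.2]
opening: 0.0005
gripper_force: 6.1
```

Run:
```python
from h import *
win()
b=eyes.grab_frame("top")
c=cv2.resize(b[185:260,215:315],None,fx=8,fy=8,interpolation=cv2.INTER_CUBIC)
cv2.imwrite("pics/t2.png",c[:,:,::-1])
```

```text
win 0.57 [162.  206.7] [0.5   0.241 0.083] turn -1.55
F [ 3.9  5.2 11.2] p [ 0.5198 -0.0373  0.0726] r 0.0451 az -28.1
```

View pics/t2.png

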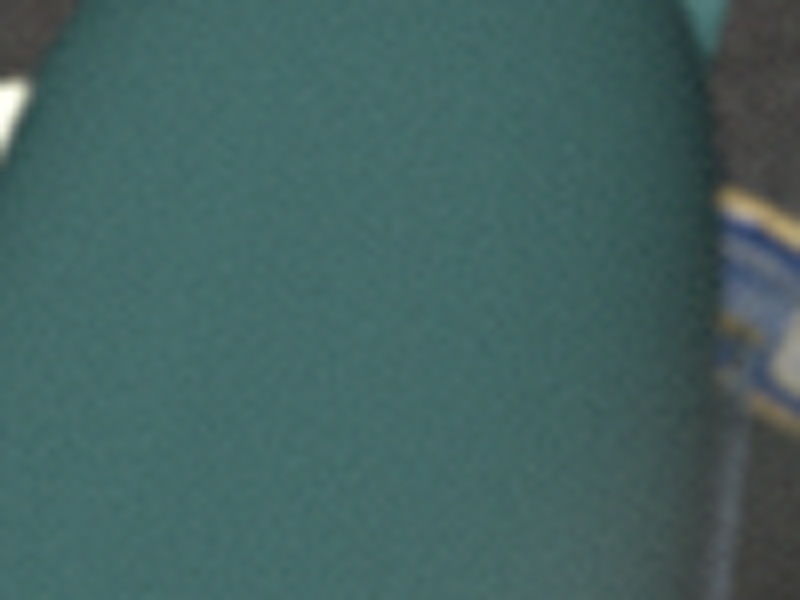

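The arm now hides the cap completely in the top view, so I'll carry on by force until the stop.

Call:
send_rows(rows="-0.006 -0.0002 0 0 0 0.034 0;-0.006 -0.0002 0 0 0 0.034 0")

```text
t: 11.7
position: [0.5192, -0.0388, 0.0727]
ee_rot: [0.86, 0.511, 0.002, -0.001]
contact_force: [6.4, 11.2, 10.1]
opening: -0.0001
gripper_force: 11.8
```

Call:
send_rows(rows="-0.006 -0.0002 0 0 0 0.034 0;-0.006 -0.0002 0 0 0 0.034 0")

```text
t: 11.95
position: [0.5187, -0.0402, 0.0728]
ee_rot: [0.872, 0.489, 0.003, -0.001]
contact_force: [11.5, 17.6, 8.3]
opening: -0.0002
gripper_force: 16.3
```

Call:
send_rows(rows="-0.006 -0.0002 0 0 0 0.034 0;-0.006 -0.0002 0 0 0 0.034 0")

```text
t: 12.2
position: [0.5183, -0.0415, 0.073]
ee_rot: [0.884, 0.467, 0.004, -0.001]
contact_force: [15.4, 23.0, 6.8]
opening: -0.0002
gripper_force: 21.2
```

The force ramps up steadily, so the cap is at the stop. I'll ease off and lift.

Call:
send_rows(rows="0.008 0 -0.001 0 0 0 0;0.012 0 -0.006 0 0 0 0;0.012 0 -0.06 0 0 0 0;0.012 0 -0.15 0 0 0 0;0 0 -0.3 0 0 0 0;0 0 -0.3 0 0 0 0;0 0 -0.3 0 0 0 0")

```text
t: 13.08
position: [0.5149, -0.0439, 0.1914]
ee_rot: [0.885, 0.466, -0.001, -0.0]
contact_force: [0.3, 0.5, -1.8]
opening: 0.0001
gripper_force: 0.0
```

```bash
python3 -c "
from h import *
go([.33,-.35,.2],np.radians(60))"
```

```text
t 13.075 p [ 0.5149 -0.0439  0.1914] xaz 55.6 F [ 0.3  0.5 -1.8] q6 1.93 row [-0.893  0.051 -0.021] [-0.001  0.    -0.051]
```

Call:
send_rows(rows="-0.893 0.05 -0.05 0 0 0 0;-0.893 0.05 -0.05 0 0 0 0;-0.893 0.05 -0.05 0 0 0 0;-0.893 0.05 -0.05 0 0 0 0;-0.893 0.05 -0.05 0 0 0 0;-0.893 0.05 -0.05 0 0 0 0;-0.893 0.05 -0.05 0 0 0 0;-0.893 0.05 -0.05 0 0 0 0")

```text
t: 14.08
position: [0.3299, -0.3491, 0.211]
ee_rot: [0.885, 0.466, -0.0, -0.001]
contact_force: [-0.3, 0.3, -0.5]
opening: -0.0001
gripper_force: 0.0
```

Run:
```python
from h import *
win()
b=eyes.grab_frame("top")
c=cv2.resize(b[185:260,215:315],None,fx=8,fy=8,interpolation=cv2.INTER_CUBIC)
cv2.imwrite("pics/t3.png",c[:,:,::-1])
for n in ("caddy_ledge","cap_hub","cap_bay"):
  for r in models.tip_of("top",n)[:2]: print(n,round(r["score"],2),(np.array(r["point"])*[512,384]).round(1))
```

```text
win 0.79 [258.8 231.1] [ 0.436 -0.012  0.083] turn 0.01
win 0.73 [161.1 205.5] [0.503 0.243 0.083] turn -1.56
F [0.2 0.2 0. ] p [ 0.3305 -0.3488  0.2115] r 0.3648 az -114.2
caddy_ledge 0.71 [161.2 219.7]
cap_hub 0.9 [263.8 214.1]
cap_hub 0.66 [168.9 197.4]
cap_bay 0.8 [172.6 189. ]
cap_bay 0.76 [261.4 199.8]
```

View pics/t3.png

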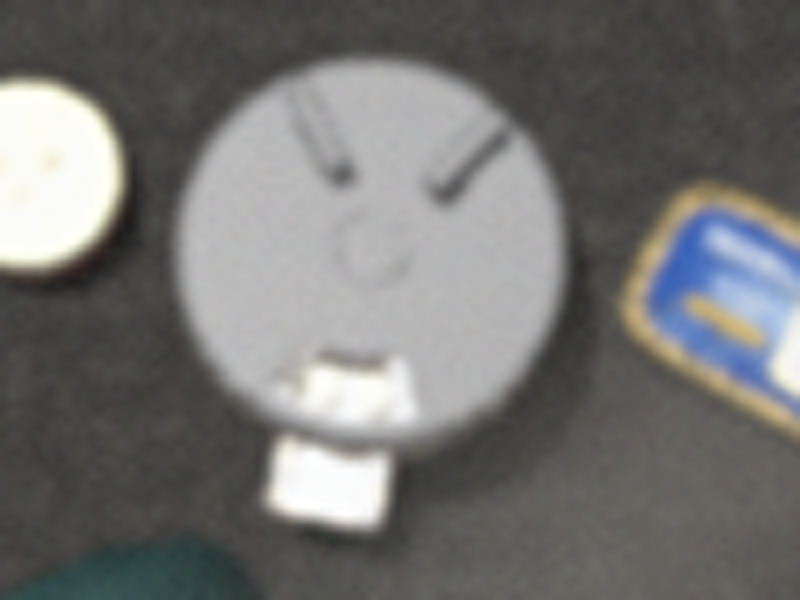

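The cap is at crop (372,248). Its window, at about (345,388), lies over the ledge at (330,485), with measured turn about 0.01, and the pot and tin have not moved.

```bash
python3 -c "
from h import *
print(env.sign_off())"
```

```text
the job is handed in; nothing more can be done
None
```

The cap dropped into its slot at about 1.05 rad, was turned home to the stop at the ledge (measured turn about 0.01 rad) and released. The job was handed in at about 14 s; I didn't measure the cap's height after letting go, and no verdict came back.

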